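# Unlock the platter carrier and hold its gate wide

## Robot

A 6-joint arm with a two-finger parallel gripper is mounted at the origin on the work surface. World frame = base frame: x ahead of the robot, y to its left, z up, the work surface at z = 0. Lengths are in m, angles in degrees, forces in N, time in s.
With the tool pointing down it reaches from about 0.275 to 0.775 m from the base axis. Payload 14.6 kg.
Tool frame: the origin (TCP) lies on the centre line of the jaws, within the pads' length; the fingertips stand 25 mm ahead of it and the grasp point (between the pads) lies 6 mm ahead of it (bot.finger_overhang is the distance from the TCP to the fingertips, in m); z points along the fingers, y is the line along which they close (so a half turn about z gives the same grasp; the last joint's range is limited). The gripper opens to 85 mm and grips with 20 to 120 N. Pads are 22 mm wide; open, the fingers measure 114 mm over their backs; the gripper's body (76 mm by 85 mm) begins 54 mm behind the grasp point. The pads swing forward as they close: fully open they stand 13 mm farther back than shut.
Start: joints at [64.154, 15.075, -2.767, 72.158, 0, 81.102], TCP at [0.153, 0.502, 0.256] pointing down, gripper open.
Joint ranges: [-151.79, 151.79], [-50.71, 97.33], [-67.44, 78.34], [-121.81, 120.89], [-77.56, 73.72], [-180, 180]. Speed limits (degrees/s): [108.29, 108.29, 147.25, 159.86, 180, 180].

## Interface

Orientations are given as a 3x3 rotation matrix whose columns are the frame's x, y, z axes.
In Python, from cell import bot, cams, order gives the robot as it stands.
- The arm moves only by the shell command python3 -m pendant 'ROWS'. ROWS is JSON, a list that holds one entry, the list of rows, each a list of 7 numbers: the finger opening in m, from 0 to 0.0854, then the shift along the tool's x, y, z in m, then the turn, a rotation vector about the tool's x, y, z in units of 5 degrees (1.0 is 5 degrees). In form: [[[gripper, tx, ty, tz, wx, wy, wz], ...]]. A call has 1 to 8 rows; each row is the pose to reach, as a shift and turn from the pose commanded when the call began, along the tool's axes at that moment; what a row does not reach only later rows make up. A row lasts 1/12 s, in which the tool goes at most 41.7 mm and 7.16 degrees, less where a joint would pass 70% of its speed; a pose out of reach is approached as far as the arm can. A call with a gripper value outside its range is refused whole. The fingers move at their own pace and stop on an object; the grip force is fixed at half the most. Time passes only in rows, so rows that repeat a pose let the fingers close. It gives the time, the measured TCP pose, the force, the opening and the grip force at its end, in the units of the state.
- bot.sense(): the state, without advancing time (a new reading comes with each control period).
- cams.read_camera(name): name is "scene" or "top" or "wrist"; returns a dict with "color" (384x512x3 uint8, red, green, blue), "range_z" (384x512 float32, m along the optical axis (not along the pixel's ray), 0 where there is no reading), "camera_matrix" (3x3 intrinsics, pixels), "dist_coeffs" ([k1, k2, p1, p2, k3] as OpenCV has them; the pictures are not rectified), "R" (3x3) and "t" (3): a world point X has camera coordinates R X + t. Camera axes: x right, y down, z forward; pixel columns grow to the right and rows downward; lengths in m; the calibration is good to about 2 mm. A picture is of the moment at which its call begins.
- order.job_done(): hands the job in; it is judged then, once.
The state is a dict: "clock": time; "q": joint angles; "qd": joint speeds; "tau": joint torques, N m; "tcp_pos": TCP position; "orientation": TCP orientation; "contact_force": force on the tool from outside, world axes, zero at the start; "wrist_torque": the same for the moment, N m; "width": opening from 0.0 (shut) to 1.0 (fully open); "finger_force": force on a finger pad.
Only numpy, scipy, OpenCV 4.12 (cv2) and the standard library are available. Lean on these libraries where they do the work, as an engineer would, in place of code of your own. Each camera call takes 0.05 s, during which the arm holds its last target. There are 200 camera calls.

## Task

Open the little gate of the wooden platter carrier: slide the black transport-lock knob towards the gate to its end stop, then pinch the safety catch (farther from the gate, pinched front to back) fully home, then the gate catch (beside the gate, pinched sideways) fully home. Take the gate by the round post on its top, swing it out past its detent until it stands wide open, nearly square to the carrier's front, and finish while still holding the post there, gate still. Leave the jar, bowl and mug where they stand.

Things in the scene. Friction and masses are not known exactly. Their poses are not given: they have to be found in the camera images.
- carrier: Dark wood open-topped carrier, fixed, yaw varies. Origin: on the counter under the gate's free edge, front face. -x is the front (robot side), +y the gate's hinge side. In its frame (mm): carrier x 0..240, y -175..239, walls 100 high; catch board x -30..110, y -178..-4, top at z 140; gate y 3..171. All offsets below are in this frame. Rods on the board reach z 149: keep fingertips above 150 there.
- lock_slide (a joint): Transport lock (m): 0 locked, 0.055 its end stop; starts at 0 to 0.015. The knob slides along carrier +y (towards the gate), needs about 3 N, stays where it is left. Until some 35 mm along, its bar blocks the safety catch.
- lock_grip (a point): Grip point on the lock's black knob, z 172 mm; carrier x 70, y -80 mm + joint. The knob is 24 mm (carrier x) by 20 mm (carrier y), top at z 190; pinch it from above across its x faces.
- safety_tab: Fixed rear tab of the safety catch. Origin, where the jaws' centre belongs: midway between the two tabs when squeezed home, z 175 mm, carrier x 16, y -135. Pinched along carrier x. Tabs 20 mm wide, 7 thick, tops at z 194. Outer faces from the origin: fixed tab +11.5 mm in x; moving front tab -24.5 as found, -11.5 home. Jaws opened 70 mm clear both.
- safety_catch (a joint): Moving front tab of the safety catch (m): 0 to 0.002 as found, 0.013 squeezed fully home, slid +x to its stop. Needs about 5 N, no spring, stays where it is left. Blocked by the transport lock; until home it blocks the gate catch. A squeeze counts with the fingers pressing on the fixed tab too.
- gate_tab: Fixed tab of the gate catch. Origin, where the jaws' centre belongs: midway between the two tabs when squeezed home, z 175 mm, carrier x -5, y -55. Pinched along carrier y. Tabs 20 mm wide, 7 thick, tops at z 194. Outer faces from the origin: fixed tab -11.5 mm in y; moving tab (gate side) +24.5 as found, +11.5 home.
- gate_catch (a joint): Moving tab of the gate catch (m): 0 to 0.002 as found, 0.013 squeezed fully home, slid -y to its stop, which draws the bolt off the gate. Needs about 5 N, no spring, stays where it is left. A squeeze counts with the fingers pressing on the fixed tab too.
- gate (a joint): Gate angle (rad): 0 closed, 1.5 its stop, wide open. Swings out towards the robot (clockwise from above) about the upright hinge. A spring closes it (about 1 N at the post); a detent resists between about 0.2 and 0.6 (some 3 N at the post) and helps up to 1.0. Let go, it rests near 0.95 or falls shut, so it must be held wide.
- gate_post: Round upright steel post on the gate's top, to take the gate by: 22 mm diameter, z 135 to 203 mm. Origin: on its axis, z 178, 130 mm from the hinge along the gate; closed, carrier x 9, y 45. Its frame turns with the gate: x across the gate, y along it towards the hinge. The gate is 18 mm thick, 135 high; a steel lug at its free edge is 154 high.
- gate_hinge (a point): On the gate's upright hinge axis, z 178 mm; carrier x 0, y 175. Fixed.
- jar: Bystander: white lidded jar, 76 mm diameter, 110 mm high, standing at one side of the carrier (it may swap places with the bowl). Origin: centre of its underside.
- bowl: Bystander: copper bowl, 110 mm diameter, 60 mm high, standing at the other side of the carrier. Origin: centre of its underside.
- mug: Bystander: blue mug, 76 mm diameter, 85 mm high, standing in front of the catch board, clear of the gate's swing. Origin: centre of its underside.

How it is judged (in metres and radians):
On the way, in this order (a step that is already met when the one before it is completed fails the run):
1. the transport lock is at its end stop (value of joint lock_slide above 0.049 m), for 0.1 s.
2. the safety catch is pinched home between its tabs (value of joint safety_catch above 0.0105 m and contact force between the fingers and safety_tab above 0.5 N), for 0.1 s.
3. the gate catch is pinched home between its tabs (value of joint gate_catch above 0.0105 m and contact force between the fingers and gate_tab above 0.5 N), for 0.1 s.
4. the gate has been swung past its detent, held by its post (value of joint gate above 1 rad and contact force between the fingers and gate_post above 0.3 N), for 0.1 s.
At the end, for the whole second after the job is handed in: The gate is held at more than 1.25 rad (72 degrees), still (under 0.15 rad/s), with the fingers on its post (over 0.5 N); the transport lock is within 6 mm of its end stop and both catches within 2.5 mm of home (value of joint gate above 1.25 rad and velocity of joint gate between -0.15 and 0.15 rad/s and contact force between the fingers and gate_post above 0.5 N and value of joint lock_slide above 0.049 m and value of joint each of safety_catch, gate_catch above 0.0105 m); the arm keeps its last pose, push and grip.
It fails at once if the jar was shoved or tipped (distance of jar from where it was at the start of the episode above 0.03 m or angle between jar's own z axis and vertical above 0.35 rad).
It fails at once if the bowl was shoved or tipped (distance of bowl from where it was at the start of the episode above 0.03 m or angle between bowl's own z axis and vertical above 0.35 rad).
It fails at once if the mug was shoved or tipped (distance of mug from where it was at the start of the episode above 0.03 m or angle between mug's own z axis and vertical above 0.35 rad).
It also fails if it takes over 69 s, if anything falls off the work surface, if the arm or the gripper's body presses on something with over 40 N, if the wrist force passes 120 N, or if a joint passes its speed limit or range.

## Working session

There is one attempt and no reset: what is moved stays moved. The work goes in short steps, Python scripts to look and compute and a shell command to move; the robot and the scene stay as the last step left them, time stands still between calls to the robot, and variables do not carry over. Pictures are saved under pics/ and viewed, at most 10 in all, crops included, and the job is handed in when it is done.

```bash
mkdir -p pics; ls; cat > h.py <<'E'
from cell import bot,cams,order
import numpy as np,cv2
def shot(n,f=None):
    c=cams.read_camera(n)
    if f: cv2.imwrite('pics/'+f,c['color'][:,:,::-1])
    K=np.array(c['camera_matrix']);D=np.array(c['dist_coeffs'])
    h,w=c['range_z'].shape
    g=np.stack(np.meshgrid(np.arange(w),np.arange(h)),-1).reshape(-1,1,2).astype(float)
    u=cv2.undistortPoints(g,K,D).reshape(h,w,2)
    z=c['range_z'][...,None]
    P=np.concatenate([u*z,z],-1)
    X=(P-np.array(c['t']))@np.array(c['R'])
    X[c['range_z']==0]=np.nan
    return c,X
def st():
    s=bot.sense()
    return s
E
python3 - <<'E'
from h import *
s=st();print(s)
for n in('top','scene'):
    c,X=shot(n,n+'1.png');np.savez('/tmp/'+n,X=X,col=c['color']);print(n,c['R'],c['t'])
E
```

```text
pics
{'clock': 0.0, 'q': array([ 6.41551302e+01,  1.50996466e+01, -2.80370575e+00,  7.21579435e+01,
        9.72162608e-04,  8.11031645e+01]), 'qd': array([ 0.06337032,  0.03980125, -0.04577855, -0.09677283, -0.10983447,
        0.02628597]), 'tau': array([ 3.75568372e-03, -6.37612224e+01,  3.84570837e+01,  1.35918279e-02,
        1.19807301e-04, -7.40395990e-06]), 'tcp_pos': array([0.15292282, 0.50198086, 0.2558181 ]), 'orientation': array([[-9.56569489e-01,  2.91503997e-01, -4.81640591e-04],
       [ 2.91504338e-01,  9.56569030e-01, -9.55411585e-04],
       [ 1.82216177e-04, -1.05431789e-03, -9.99999428e-01]]), 'contact_force': array([-0.10853979,  0.59503854,  0.62213643]), 'wrist_torque': array([ 0.05951559,  0.06468296, -0.00685339]), 'finger_force': 0.0, 'width': 1.0021671814616053}
top [[-0.00978341 -0.99994866 -0.00263743]
 [-0.99816679  0.00992345 -0.05970413]
 [ 0.05972724  0.00204848 -0.99821263]] [0.03872704 0.63556455 1.13621541]
scene [[ 0.17854061  0.9839283  -0.00288923]
 [ 0.81031728 -0.14870208 -0.56681001]
 [-0.55813005  0.09885741 -0.82384347]] [-0.12654939 -0.40340082  1.59054625]
```

View pics/top1.png

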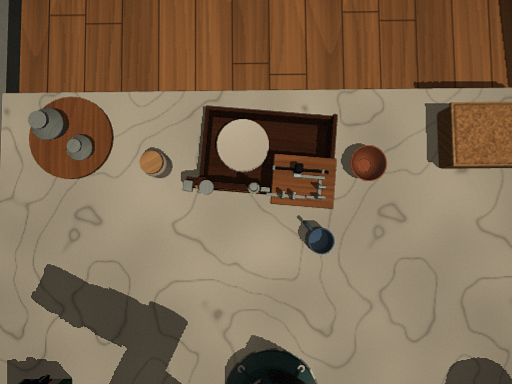

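View pics/scene1.png

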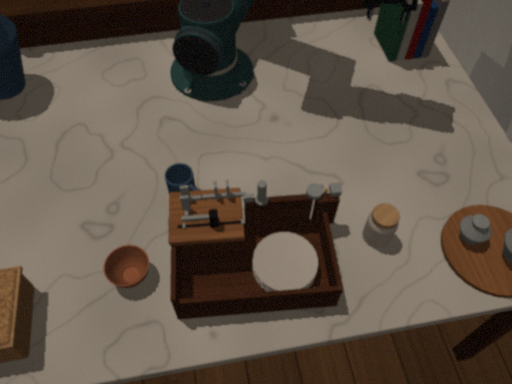

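The top view shows the board at px (271–336, 155–207), the gate post near (253,188), the hinge side near (205,186) and the mug at (320,239). The scene view agrees. I'll fit the board rectangle in the depth data.

```bash
python3 - <<'E'
from h import *
out=[]
for n,(u0,u1,v0,v1) in dict(top=(240,350,140,220),scene=(155,280,165,255)).items():
    d=np.load('/tmp/%s.npz'%n);X=d['X'];col=d['col'].astype(int)
    S=X[v0:v1,u0:u1].reshape(-1,3);C=col[v0:v1,u0:u1].reshape(-1,3)
    m=(abs(S[:,2]-.140)<.006)
    P=S[m]; P=P[(C[m][:,0]>C[m][:,2]+25)]
    r=cv2.minAreaRect((P[:,:2]*1000).astype(np.float32));print(n,m.sum(),len(P),np.median(P[:,2]),r)
    print(cv2.boxPoints(r))
    m=(S[:,2]>.165)&(S[:,2]<.22);Q=S[m]
    # cluster
    import scipy.ndimage as nd
    M=(X[...,2]>.16)&(X[...,2]<.22);M[:v0]=0;M[v1:]=0;M[:,:170 if n=='top' else u0]=0;M[:,u1+70:]=0
    L,k=nd.label(M,np.ones((3,3)))
    for i in range(1,k+1):
        q=X[L==i]; 
        if len(q)>3:print(len(q),np.argwhere(L==i).mean(0).round(),(q.mean(0)*1000).round(1),(q[:,2].max()*1000).round())
E
```

```text
top 2804 2563 0.14025368017432788 ((651.707275390625, -49.71952819824219), (261.64178466796875, 139.7599639892578), 84.6864013671875)
[[ 570.01263  -173.50688 ]
 [ 709.17206  -186.44963 ]
 [ 733.4019     74.067825]
 [ 594.2425     87.010574]]
78 [168. 299.] [678.3 -75.  187.1] 193.0
56 [186. 253.] [628.8  44.7 201.9] 207.0
32 [187. 321.] [ 627.1 -133.4  186.5] 197.0
26 [195. 283.] [606.8 -31.9 190.2] 199.0
29 [195. 293.] [605.2 -60.  188.3] 198.0
29 [197. 320.] [ 599.7 -130.6  189.8] 198.0
scene 3217 2861 0.14201178076868012 ((648.7633666992188, -46.68324279785156), (266.2408142089844, 142.25291442871094), 85.63363647460938)
[[ 567.7084  -174.00217]
 [ 709.54846 -184.8324 ]
 [ 729.81836   80.63568]
 [ 587.9783    91.46591]]
49 [187. 227.] [609.9 -33.7 186.5] 203.0
48 [188. 215.] [607.1 -61.5 185.4] 200.0
156 [188. 262.] [631.5  43.6 189.8] 209.0
190 [195. 185.] [ 613.4 -134.2  183.5] 200.0
135 [216. 213.] [681.6 -77.  184. ] 196.0
```

```bash
cat > fit.py <<'E'
import numpy as np
def fit(A,B):
    A=np.array(A,float);B=np.array(B,float);a=A.mean(0);b=B.mean(0)
    H=(A-a).T@(B-b);th=np.arctan2(H[0,1]-H[1,0],H[0,0]+H[1,1])
    R=np.array([[np.cos(th),-np.sin(th)],[np.sin(th),np.cos(th)]])
    return th,b-R@a,(A@R.T+(b-R@a)-B)
E
python3 - <<'E'
from fit import *
A=[(9,45),(24,-135),(-4,-135),(-5,-63),(-5,-35)]
B1=[(628.8,44.7),(627.1,-133.4),(599.7,-130.6),(605.2,-60),(606.8,-31.9)]
th,t,r=fit(A,B1);print(np.degrees(th),t,r.round(1))
R=np.array([[np.cos(th),-np.sin(th)],[np.sin(th),np.cos(th)]])
for n,p in dict(knob0=(70,-80),saf=(16,-135),gate=(-5,-55),post=(9,45),hinge=(0,175)).items(): print(n,R@p+t)
print('knob in carrier',R.T@(np.array([679.5,-75.5])-t))
a=-th
from scipy.spatial.transform import Rotation as Ro
o=np.array([[-9.56569489e-01,  2.91503997e-01],[2.91504338e-01,9.56569030e-01]])
print('tool y yaw',np.degrees(np.arctan2(o[1,1],o[0,1])),'x axis yaw',np.degrees(np.arctan2(o[1,0],o[0,0])))
E
```

```text
-5.243263469031006 [615.63934149   2.4369541 ] [[-0.1  1.7]
 [ 0.1 -0.8]
 [-0.4 -1. ]
 [-0.3  0.2]
 [ 0.7 -0.1]]
knob0 [678.03567608 -83.62521778]
saf [ 619.23547991 -133.46031515]
gate [605.63411358 -51.87598556]
post [628.71398674  46.42619882]
hinge [631.63163539 176.70469792]
knob in carrier [ 70.71567745 -71.77496418]
tool y yaw 73.05197070408154 x axis yaw 163.05195968095714
```

```bash
cat > go.py <<'E'
import sys
from h import *
from scipy.spatial.transform import Rotation as Ro
# usage: go.py cx cy z(mm, carrier) yawY(deg in carrier): remaining row in tool axes
x,y,z,yaw=map(float,sys.argv[1:5]);TH=-5.243;O=np.array([615.6,2.4])
a=np.radians(TH);p=np.r_[np.array([[np.cos(a),-np.sin(a)],[np.sin(a),np.cos(a)]])@[x,y]+O,z]/1000
s=bot.sense();R=s['orientation'];q=np.radians(TH+yaw)
Y=np.array([np.cos(q),np.sin(q),0]);Z=np.array([0,0,-1.]);T=np.c_[np.cross(Y,Z),Y,Z]
print('row',(R.T@(p-s['tcp_pos'])).round(4),(np.degrees(Ro.from_matrix(R.T@T).as_rotvec())/5).round(2),'t',s['clock'],'q',np.round(s['q']),'w',s['width'],'ff',s['finger_force'],'F',s['contact_force'].round(1))
E
python3 go.py 70 -72 250 0
```

```text
row [-0.6714 -0.3993  0.0061] [-1.000e-02  1.000e-02  1.566e+01] t 0.1 q [64. 15. -3. 72.  0. 81.] w 1.0020085515238861 ff 0.0 F [-0.1 -0.4 -0.3]
```

```bash
python3 -m pendant '[[[0.06,-0.67,-0.4,0,0,0,15.6],[0.06,-0.67,-0.4,0,0,0,15.6],[0.06,-0.67,-0.4,0,0,0,15.6],[0.06,-0.67,-0.4,0,0,0,15.6],[0.06,-0.67,-0.4,0,0,0,15.6],[0.06,-0.67,-0.4,0,0,0,15.6],[0.06,-0.67,-0.4,0,0,0,15.6],[0.06,-0.67,-0.4,0,0,0,15.6]]]'; python3 go.py 70 -72 250 0
```

```text
clock: 0.77
tcp_pos: [0.3778, 0.2535, 0.2563]
orientation: [[-0.266, 0.964, -0.0], [0.964, 0.266, 0.0], [0.0, -0.0, -1.0]]
contact_force: [0.8, 0.5, 0.3]
width: 0.706
finger_force: 0.0
row [-0.3973  0.2026  0.0062] [-0.   -0.    4.13] t 0.7667 q [ 24.   8. -12.  70.   0.  98.] w 0.706334056620884 ff 0.0 F [0.8 0.5 0.3]
```

```bash
python3 -m pendant '[[[0.06,-0.397,0.203,0,0,0,4.1],[0.06,-0.397,0.203,0,0,0,4.1],[0.06,-0.397,0.203,0,0,0,4.1],[0.06,-0.397,0.203,0,0,0,4.1],[0.06,-0.397,0.203,0,0,0,4.1],[0.06,-0.397,0.203,0,0,0,4.1],[0.06,-0.397,0.203,0,0,0,4.1],[0.06,-0.397,0.203,0,0,0,4.1]]]'; python3 go.py 70 -72 250 0
```

```text
clock: 1.43
tcp_pos: [0.6046, 0.009, 0.256]
orientation: [[0.083, 0.997, -0.0], [0.997, -0.083, 0.0], [0.0, -0.0, -1.0]]
contact_force: [1.0, 0.8, 0.3]
width: 0.703
finger_force: 0.0
row [-0.0782  0.0809  0.0059] [-0.01 -0.    0.1 ] t 1.4333 q [-7. 23.  9. 76.  0. 88.] w 0.7027912608306038 ff 0.0 F [1.  0.8 0.3]
```

```bash
python3 -m pendant '[[[0.06,-0.078,0.081,0,0,0,0.1],[0.06,-0.078,0.081,0,0,0,0.1],[0.06,-0.078,0.081,0,0,0,0.1],[0.06,-0.078,0.081,0,0,0,0.1],[0.06,-0.078,0.081,0,0,0,0.1],[0.06,-0.078,0.081,0,0,0,0.1]]]'; python3 go.py 70 -72 180 0
python3 - <<'E'
from h import *
c,X=shot('wrist','w1.png')
import scipy.ndimage as nd
a=np.radians(-5.243);R=np.array([[np.cos(a),-np.sin(a)],[np.sin(a),np.cos(a)]])
M=(X[...,2]>.165)&(X[...,2]<.215);L,k=nd.label(M,np.ones((3,3)))
for i in range(1,k+1):
    q=X[L==i]*1000
    if len(q)>60:
        z=q[:,2].max();q=q[q[:,2]>np.percentile(q[:,2],90)-4];xy=(q[:,:2]-[615.6,2.4])@R
        print(len(q),np.argwhere(L==i).mean(0).round(),'mid',((xy.min(0)+xy.max(0))/2).round(1),'ext',np.ptp(xy,axis=0).round(1),z.round())
E
```

```text
clock: 1.93
tcp_pos: [0.6776, -0.0732, 0.2559]
orientation: [[0.092, 0.996, -0.001], [0.996, -0.092, 0.0], [0.0, -0.001, -1.0]]
contact_force: [-0.2, 0.5, 0.4]
width: 0.705
finger_force: 0.0
row [-0.0024  0.0014  0.0759] [-0.01 -0.   -0.  ] t 1.9333 q [-13.  32.  24.  82.   0.  82.] w 0.7049046232571355 ff 0.0 F [-0.2  0.5  0.4]
972 [ 17. 140.] mid [ 8.5 38.9] ext [22.  12.2] 205.0
428 [158. 126.] mid [ -5.5 -35.8] ext [20.1  6.9] 196.0
432 [203. 131.] mid [ -5.7 -63.7] ext [20.3  7.3] 195.0
1167 [214. 252.] mid [ 69.  -72.1] ext [23.7 19.8] 191.0
306 [304. 184.] mid [  23.  -135.5] ext [ 7.3 20.8] 195.0
```

View pics/w1.png

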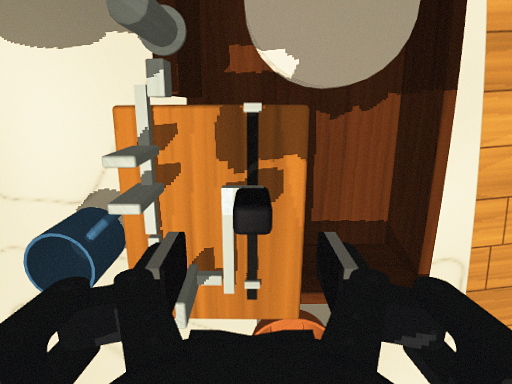

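The knob is at px (252,210), which is carrier (69,−72). All features match the fit to within about 0.8 mm, so I'll descend, grip and slide.

```bash
sed -i 's/615.6,2.4/614.9,2.1/' go.py; python3 -m pendant '[[[0.06,-0.002,0.0,0.03,0,0,0],[0.06,-0.002,0.0,0.055,0,0,0],[0.06,-0.002,0.0,0.075,0,0,0],[0.06,-0.002,0.0,0.075,0,0,0],[0.06,-0.002,0.0,0.075,0,0,0],[0.0,-0.002,0.0,0.075,0,0,0],[0.0,-0.002,0,0.075,0,0,0],[0.0,-0.002,0,0.075,0,0,0]]]';python3 -m pendant '[[[0,0,0,0,0,0,0],[0,0,0,0,0,0,0],[0,0,0,0,0,0,0],[0,0,0,0,0,0,0]]]'; python3 go.py 70 -25 180 0
```

```text
clock: 2.65
tcp_pos: [0.6782, -0.0755, 0.1828]
orientation: [[0.091, 0.996, 0.002], [0.996, -0.091, -0.0], [-0.0, 0.002, -1.0]]
contact_force: [-1.3, 1.3, 4.4]
width: 0.283
finger_force: 3.1
clock: 2.98
tcp_pos: [0.678, -0.0755, 0.1829]
orientation: [[0.091, 0.996, 0.002], [0.996, -0.091, -0.0], [-0.0, 0.002, -1.0]]
contact_force: [-2.9, 1.8, 9.1]
width: 0.271
finger_force: 58.8
row [0.0465 0.0001 0.0029] [0.02 0.   0.  ] t 2.9833 q [-13.  32.  14.  71.   0.  82.] w 0.2714752555096294 ff 58.825085163116455 F [-2.9  1.8  9.1]
```

```bash
python3 -m pendant '[[[0,0.01,0,0,0,0,0],[0,0.02,0,0,0,0,0],[0,0.03,0,0,0,0,0],[0,0.038,0,0,0,0,0],[0,0.044,0,0,0,0,0],[0,0.048,0,0,0,0,0],[0,0.05,0,0,0,0,0],[0,0.05,0,0,0,0,0]]]';python3 -m pendant '[[[0,0,0,0,0,0,0],[0,0,0,0,0,0,0],[0,0,0,0,0,0,0]]]'; python3 go.py 70 -25 180 0
```

```text
clock: 3.65
tcp_pos: [0.6824, -0.0286, 0.1829]
orientation: [[0.093, 0.996, 0.001], [0.996, -0.093, -0.007], [-0.007, 0.002, -1.0]]
contact_force: [-6.0, -20.4, 8.2]
width: 0.271
finger_force: 58.8
clock: 3.9
tcp_pos: [0.6824, -0.0286, 0.1829]
orientation: [[0.093, 0.996, 0.001], [0.996, -0.093, -0.006], [-0.006, 0.002, -1.0]]
contact_force: [-5.6, -19.3, 7.2]
width: 0.273
finger_force: 58.8
row [-0.0005 -0.      0.0029] [ 0.02  0.07 -0.02] t 3.9 q [-9. 32. 14. 71. -0. 86.] w 0.27331161578084323 ff 58.769577741622925 F [ -5.6 -19.3   7.2]
```

```bash
python3 -m pendant '[[[0.06,-0.003,0,0,0,0,0],[0.06,-0.003,0,0,0,0,0],[0.06,-0.003,0,0,0,0,0],[0.06,-0.003,0,-0.035,0,0,0],[0.06,-0.003,0,-0.065,0,0,0],[0.07,-0.003,0,-0.065,0,0,0],[0.07,-0.003,0,-0.065,0,0,0]]]'; python3 go.py 16 -135 245 0
```

```text
clock: 4.48
tcp_pos: [0.6828, -0.0285, 0.248]
orientation: [[0.091, 0.996, 0.003], [0.996, -0.091, -0.0], [0.0, 0.003, -1.0]]
contact_force: [0.1, -0.2, 0.6]
width: 0.821
finger_force: 0.0
row [-0.1107 -0.0545  0.0028] [ 0.04 -0.    0.  ] t 4.4833 q [-9. 32. 23. 81.  0. 86.] w 0.8210576250110182 ff 0.0 F [ 0.1 -0.2  0.6]
```

```bash
python3 -m pendant '[[[0.07,-0.04,-0.02,0,0,0,0],[0.07,-0.08,-0.04,0,0,0,0],[0.07,-0.111,-0.0545,0,0,0,0],[0.07,-0.111,-0.0545,0,0,0,0],[0.07,-0.111,-0.0545,0,0,0,0],[0.07,-0.111,-0.0545,0,0,0,0]]]'; python3 go.py 16 -135 182 0;python3 - <<'E'
from h import *
c,X=shot('wrist','w2.png')
import scipy.ndimage as nd
a=np.radians(-5.243);R=np.array([[np.cos(a),-np.sin(a)],[np.sin(a),np.cos(a)]])
M=(X[...,2]>.165)&(X[...,2]<.215);L,k=nd.label(M,np.ones((3,3)))
for i in range(1,k+1):
    q=X[L==i]*1000
    if len(q)>60:
        z=q[:,2].max();q=q[q[:,2]>np.percentile(q[:,2],90)-4];xy=(q[:,:2]-[614.9,2.1])@R
        print(len(q),np.argwhere(L==i).mean(0).round(),'mid',((xy.min(0)+xy.max(0))/2).round(1),'ext',np.ptp(xy,axis=0).round(1),z.round())
E
```

```text
clock: 4.98
tcp_pos: [0.6175, -0.134, 0.2457]
orientation: [[0.092, 0.996, -0.001], [0.996, -0.092, 0.001], [0.001, -0.001, -1.0]]
contact_force: [0.0, 0.7, 0.3]
width: 0.818
finger_force: 0.0
row [0.0002 0.001  0.0637] [-0.01 -0.01 -0.  ] t 4.9833 q [-20.  26.  13.  77.   0.  76.] w 0.8181811272929894 ff 0.0 F [0.  0.7 0.3]
1554 [ 20. 355.] mid [ 69.3 -28. ] ext [24.4 16.5] 191.0
656 [ 34. 212.] mid [ -5.4 -35.7] ext [20.   7.5] 196.0
595 [ 90. 212.] mid [ -5.5 -63.7] ext [20.3  6.9] 195.0
449 [218. 219.] mid [  -4.1 -135.3] ext [ 7.2 20.4] 196.0
448 [218. 266.] mid [  23.5 -135.4] ext [ 6.9 20.1] 195.0
```

View pics/w2.png

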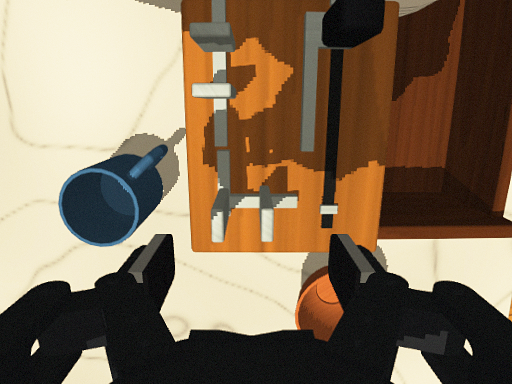

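The safety tabs are at px (219,218) and (266,218), inside the jaws, and the knob has moved to its end. Next I pinch the safety catch.

```bash
python3 -m pendant '[[[0.07,0,0.001,0.03,0,0,0],[0.07,0,0.001,0.052,0,0,0],[0.07,0,0.001,0.064,0,0,0],[0.07,0,0.001,0.064,0,0,0],[0.07,0,0.001,0.064,0,0,0],[0.0,0,0.001,0.064,0,0,0],[0.0,0,0.001,0.064,0,0,0],[0,0,0.001,0.064,0,0,0]]]';python3 -m pendant '[[[0,0,0,0,0,0,0],[0,0,0,0,0,0,0],[0,0,0,0,0,0,0],[0,0,0,0,0,0,0],[0,0,0,0,0,0,0],[0,0,0,0,0,0,0]]]'; python3 go.py 16 -135 181 0
```

```text
clock: 5.7
tcp_pos: [0.6187, -0.1342, 0.1832]
orientation: [[0.091, 0.996, 0.001], [0.996, -0.091, -0.0], [-0.0, 0.001, -1.0]]
contact_force: [-4.5, 1.3, 4.2]
width: 0.403
finger_force: 2.1
clock: 6.2
tcp_pos: [0.6188, -0.1343, 0.1832]
orientation: [[0.091, 0.996, 0.001], [0.996, -0.091, -0.0], [-0.0, 0.001, -1.0]]
contact_force: [0.2, 1.7, 8.8]
width: 0.246
finger_force: 61.7
row [ 0.0005 -0.0004  0.0022] [ 0.01  0.   -0.  ] t 6.2 q [-20.  27.   5.  68.   0.  76.] w 0.24592374926614946 ff 61.73442721366882 F [0.2 1.7 8.8]
```

```bash
python3 -m pendant '[[[0.07,0,0,0,0,0,0],[0.07,0,0,0,0,0,0],[0.07,0,0,0,0,0,0],[0.07,0,0,0,0,0,0],[0.07,0,0,-0.035,0,0,0],[0.07,0,0,-0.062,0,0,0],[0.07,0,0,-0.062,0,0,0]]]'; python3 go.py -5 -55 245 90
```

```text
clock: 6.78
tcp_pos: [0.6201, -0.1349, 0.2494]
orientation: [[0.091, 0.996, 0.006], [0.996, -0.091, -0.002], [-0.002, 0.007, -1.0]]
contact_force: [1.3, -0.5, 0.3]
width: 0.817
finger_force: 0.0
row [ 0.081  -0.0227  0.0041] [  0.04   0.07 -18.  ] t 6.7833 q [-20.  26.  13.  77.   0.  76.] w 0.8173841381720284 ff 0.0 F [ 1.3 -0.5  0.3]
```

```bash
python3 -m pendant '[[[0.07,0.081,-0.022,0,0,0,-18],[0.07,0.081,-0.022,0,0,0,-18],[0.07,0.081,-0.022,0,0,0,-18],[0.07,0.081,-0.022,0,0,0,-18],[0.07,0.081,-0.022,0,0,0,-18],[0.07,0.081,-0.022,0,0,0,-18],[0.07,0.081,-0.022,0,0,0,-18],[0.07,0.081,-0.022,0,0,0,-18]]]'; python3 go.py -5 -55 245 90
```

```text
clock: 7.45
tcp_pos: [0.6043, -0.0517, 0.2443]
orientation: [[-0.792, 0.61, 0.0], [0.61, 0.792, -0.0], [-0.0, 0.0, -1.0]]
contact_force: [-0.3, -0.0, -0.4]
width: 0.819
finger_force: 0.0
row [-0.0008 -0.0001 -0.0007] [ 0.    0.   -6.47] t 7.45 q [-13.  23.   8.  75.   0.  25.] w 0.8194274983228164 ff 0.0 F [-0.3 -0.  -0.4]
```

```bash
python3 -m pendant '[[[0.07,-0.0008,0,0,0,0,-6.5],[0.07,-0.0008,0,0,0,0,-6.5],[0.07,-0.0008,0,0,0,0,-6.5],[0.07,-0.0008,0,0,0,0,-6.5],[0.07,-0.0008,0,0,0,0,-6.5],[0.07,-0.0008,0,0,0,0,-6.5],[0.07,-0.0008,0,0,0,0,-6.5]]]'; python3 go.py -5 -55 182 90
python3 - <<'E'
from h import *
c,X=shot('wrist','w3.png')
import scipy.ndimage as nd
a=np.radians(-5.243);R=np.array([[np.cos(a),-np.sin(a)],[np.sin(a),np.cos(a)]])
M=(X[...,2]>.165)&(X[...,2]<.215);L,k=nd.label(M,np.ones((3,3)))
for i in range(1,k+1):
    q=X[L==i]*1000
    if len(q)>60:
        z=q[:,2].max();q=q[q[:,2]>np.percentile(q[:,2],90)-4];xy=(q[:,:2]-[614.9,2.1])@R
        print(len(q),np.argwhere(L==i).mean(0).round(),'mid',((xy.min(0)+xy.max(0))/2).round(1),'ext',np.ptp(xy,axis=0).round(1),z.round())
E
```

```text
clock: 8.03
tcp_pos: [0.6048, -0.0522, 0.2443]
orientation: [[-0.995, 0.098, 0.0], [0.098, 0.995, -0.0], [-0.0, -0.0, -1.0]]
contact_force: [-0.1, -0.7, -0.1]
width: 0.819
finger_force: 0.0
row [-0.      0.      0.0623] [-0.    0.   -0.07] t 8.0333 q [-13.  23.   8.  75.   0.  -7.] w 0.8187539287726778 ff 0.0 F [-0.1 -0.7 -0.1]
435 [219. 237.] mid [ -5.7 -63.6] ext [20.7  6.8] 195.0
448 [219. 286.] mid [ -5.8 -35.3] ext [19.6  7.3] 196.0
1157 [243. 421.] mid [ 8.2 43.8] ext [21.4 21.9] 204.0
646 [246. 116.] mid [  14.4 -135.3] ext [22.5 20.4] 196.0
434 [314. 296.] mid [ 63.2 -25.8] ext [12. 20.] 191.0
```

The safety tabs now span 22.5 mm, which is home, and the knob is at its end. Next I pinch the gate catch.

```bash
python3 -m pendant '[[[0.07,0,0,0.03,0,0,0],[0.07,0,0,0.052,0,0,0],[0.07,0,0,0.062,0,0,0],[0.07,0,0,0.062,0,0,0],[0.07,0,0,0.062,0,0,0],[0,0,0,0.062,0,0,0],[0,0,0,0.062,0,0,0],[0,0,0,0.062,0,0,0]]]';python3 -m pendant '[[[0,0,0,0,0,0,0],[0,0,0,0,0,0,0],[0,0,0,0,0,0,0],[0,0,0,0,0,0,0],[0,0,0,0,0,0,0],[0,0,0,0,0,0,0]]]';  python3 -m pendant '[[[0.07,0,0,0,0,0,0],[0.07,0,0,0,0,0,0],[0.07,0,0,0,0,0,0],[0.07,0,0,0,0,0,0],[0.07,0,0,-0.035,0,0,0],[0.07,0,0,-0.07,0,0,0],[0.07,0,0,-0.076,0,0,0],[0.07,0,0,-0.076,0,0,0]]]'; python3 go.py 9 45 250 90
```

```text
clock: 8.75
tcp_pos: [0.6054, -0.0519, 0.1835]
orientation: [[-0.995, 0.095, 0.002], [0.095, 0.995, 0.001], [-0.002, 0.001, -1.0]]
contact_force: [0.1, 4.1, 3.2]
width: 0.404
finger_force: 2.1
clock: 9.25
tcp_pos: [0.6052, -0.0531, 0.1836]
orientation: [[-0.995, 0.096, 0.002], [0.096, 0.995, -0.002], [-0.002, -0.002, -1.0]]
contact_force: [-2.6, -7.1, 10.2]
width: 0.252
finger_force: 61.8
clock: 9.92
tcp_pos: [0.6057, -0.0524, 0.2606]
orientation: [[-0.995, 0.095, 0.004], [0.095, 0.995, -0.001], [-0.004, -0.001, -1.0]]
contact_force: [0.4, -0.6, 0.9]
width: 0.817
finger_force: 0.0
row [-0.0128  0.1001  0.0106] [-0.01  0.05 -0.04] t 9.9167 q [-13.  23.  10.  77.  -0.  -7.] w 0.8170410433868248 ff 0.0 F [ 0.4 -0.6  0.9]
```

```bash
python3 -m pendant '[[[0.055,-0.0128,0.04,0,0,0,0],[0.055,-0.0128,0.08,0,0,0,0],[0.055,-0.0128,0.0997,0,0,0,0],[0.055,-0.0128,0.0997,0,0,0,0],[0.055,-0.0128,0.0997,0,0,0,0],[0.055,-0.0128,0.0997,0,0,0,0]]]'; python3 go.py 8.5 44.5 184 90
python3 - <<'E'
from h import *
c,X=shot('wrist','w4.png')
import scipy.ndimage as nd
a=np.radians(-5.243);R=np.array([[np.cos(a),-np.sin(a)],[np.sin(a),np.cos(a)]])
M=(X[...,2]>.165)&(X[...,2]<.215);L,k=nd.label(M,np.ones((3,3)))
for i in range(1,k+1):
    q=X[L==i]*1000
    if len(q)>60:
        z=q[:,2].max();q=q[q[:,2]>np.percentile(q[:,2],90)-4];xy=(q[:,:2]-[614.9,2.1])@R
        print(len(q),np.argwhere(L==i).mean(0).round(),'mid',((xy.min(0)+xy.max(0))/2).round(1),'ext',np.ptp(xy,axis=0).round(1),z.round())
E
```

```text
clock: 10.42
tcp_pos: [0.6267, 0.0455, 0.2573]
orientation: [[-0.995, 0.095, -0.001], [0.095, 0.995, -0.0], [0.001, -0.0, -1.0]]
contact_force: [0.1, 0.4, -0.4]
width: 0.644
finger_force: 0.0
row [-0.0008  0.0003  0.0733] [-0.   -0.01 -0.04] t 10.4167 q [-3. 26. 14. 78. -0.  2.] w 0.6443496440419262 ff 0.0 F [ 0.1  0.4 -0.4]
895 [192.  91.] mid [ -5.7 -55.4] ext [20.3 24. ] 196.0
1096 [217. 252.] mid [ 8.4 44.4] ext [21.5 21.5] 204.0
50 [205.   3.] mid [   6.9 -126.3] ext [6.9 3.1] 174.0
62 [228.   5.] mid [  23.3 -126.3] ext [7.5 3.9] 179.0
```

View pics/w4.png

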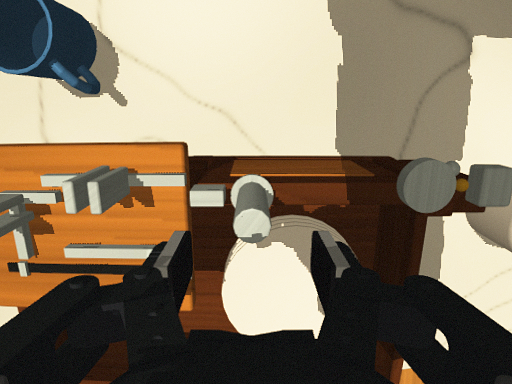

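The gate tabs are closed at px (91,192) with a 24 mm span, and the post is centred between the jaws at (252,217). Now I take the post.

```bash
python3 -m pendant '[[[0.055,-0.0005,0,0.03,0,0,0],[0.055,-0.0005,0,0.06,0,0,0],[0.055,-0.0005,0,0.073,0,0,0],[0.055,-0.0005,0,0.073,0,0,0],[0.055,-0.0005,0,0.073,0,0,0],[0,-0.0005,0,0.073,0,0,0],[0,-0.0005,0,0.073,0,0,0],[0,-0.0005,0,0.073,0,0,0]]]';python3 -m pendant '[[[0,0,0,0,0,0,0],[0,0,0,0,0,0,0],[0,0,0,0,0,0,0],[0,0,0,0,0,0,0]]]';python3 go.py 9 45 184 90
```

```text
clock: 11.13
tcp_pos: [0.6281, 0.0457, 0.1865]
orientation: [[-0.995, 0.095, 0.002], [0.095, 0.995, 0.0], [-0.002, 0.0, -1.0]]
contact_force: [0.7, 1.1, 14.3]
width: 0.242
finger_force: 58.0
clock: 11.47
tcp_pos: [0.6281, 0.0457, 0.1867]
orientation: [[-0.995, 0.095, 0.002], [0.095, 0.995, -0.0], [-0.002, -0.0, -1.0]]
contact_force: [-0.8, -0.3, 5.2]
width: 0.244
finger_force: 58.3
row [0.0002 0.0004 0.0027] [-0.    0.03 -0.04] t 11.4667 q [-3. 27.  5. 68. -0.  2.] w 0.24389457130272946 ff 58.297768235206604 F [-0.8 -0.3  5.2]
```

Held. Now the first 40° of the arc, in 5° steps.

```bash
python3 -m pendant '[[[0,0.0114,-0.0003,0,0,0,1],[0,0.0227,0.0004,0,0,0,2],[0,0.034,0.0021,0,0,0,3],[0,0.045,0.0048,0,0,0,4],[0,0.0558,0.0084,0,0,0,5],[0,0.0662,0.0129,0,0,0,6],[0,0.0762,0.0184,0,0,0,7],[0,0.0857,0.0246,0,0,0,8]]]';python3 -m pendant '[[[0,0,0,0,0,0,0],[0,0,0,0,0,0,0]]]';python3 go.py -76.7 69.6 184 50
```

```text
clock: 12.13
tcp_pos: [0.5447, 0.0784, 0.1866]
orientation: [[-0.698, 0.716, 0.003], [0.716, 0.698, -0.0], [-0.002, 0.002, -1.0]]
contact_force: [2.4, 1.2, 4.5]
width: 0.238
finger_force: 59.0
clock: 12.3
tcp_pos: [0.5449, 0.0783, 0.1866]
orientation: [[-0.703, 0.711, 0.002], [0.711, 0.703, -0.001], [-0.002, 0.001, -1.0]]
contact_force: [-1.6, -3.2, 8.9]
width: 0.24
finger_force: 60.0
row [0.0001 0.     0.0026] [ 0.01  0.02 -0.02] t 12.3 q [-0. 19. -8. 63. -0. 45.] w 0.24042006487862158 ff 60.02492129802704 F [-1.6 -3.2  8.9]
```

```bash
python3 -m pendant '[[[0,0.0114,-0.0003,0,0,0,1],[0,0.0227,0.0004,0,0,0,2],[0,0.034,0.0021,0,0,0,3],[0,0.045,0.0048,0,0,0,4],[0,0.0558,0.0084,0,0,0,5],[0,0.0662,0.0129,0,0,0,6],[0,0.0762,0.0184,0,0,0,7],[0,0.0857,0.0246,0,0,0,8]]]';python3 -m pendant '[[[0,0,0,0,0,0,0],[0,0,0,0,0,0,0],[0,0,0,0,0,0,0],[0,0,0,0,0,0,0],[0,0,0,0,0,0,0],[0,0,0,0,0,0,0]]]';python3 go.py -126.5 143.5 184 10; python3 -c "
from h import *
shot('top','top2.png')"
```

```text
clock: 12.97
tcp_pos: [0.5024, 0.1568, 0.1866]
orientation: [[-0.077, 0.997, 0.002], [0.997, 0.077, -0.0], [-0.001, 0.002, -1.0]]
contact_force: [-1.0, -1.3, 11.5]
width: 0.241
finger_force: 60.5
clock: 13.47
tcp_pos: [0.5025, 0.1564, 0.1866]
orientation: [[-0.082, 0.997, 0.002], [0.997, 0.082, -0.0], [-0.0, 0.002, -1.0]]
contact_force: [-5.4, -2.1, 15.6]
width: 0.24
finger_force: 60.9
row [ 0.0002 -0.0004  0.0026] [ 0.02  0.01 -0.01] t 13.4667 q [  8.  17. -11.  62.  -0.  94.] w 0.2401023566566482 ff 60.87256193161011 F [-5.4 -2.1 15.6]
```

View pics/top2.png

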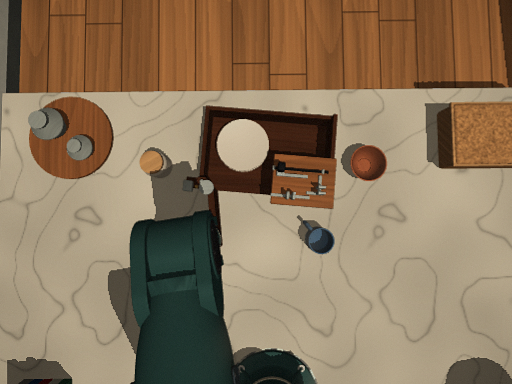

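The gate now stands at about 80° (px 215, 190–235) with the post gripped. The jar, bowl and mug haven't moved.

```bash
python3 -c "
from cell import order
print(order.job_done())"
```

```text
the job is handed in; nothing more can be done
None
```

The job is handed in at about 13.5 s: the lock was slid to its stop, both catches were pinched home, and the gate was held still by its post at about 80° (1.4 rad), with the jar, bowl and mug untouched; no verdict came back.

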